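# Pin the offset lever and hold it ready over its drive fixture

## Robot

A 6-joint arm with a two-finger parallel gripper is mounted at the origin on the work surface. World frame = base frame: x ahead of the robot, y to its left, z up, the work surface at z = 0. Lengths are in m, angles in degrees, forces in N, time in s.
With the tool pointing down it reaches from about 0.35 to 1 m from the base axis. Payload 7.1 kg.
Tool frame: the origin (TCP) lies between the finger pads; the fingertips stand 17 mm ahead of it and the grasp point (between the pads) lies 2 mm behind it; z points along the fingers, y is the direction in which the jaws open and shut (so a half turn about z gives the same grasp; the last joint's range is limited). The gripper opens to 85 mm and grips with 20 to 120 N. Pads are 22 mm wide; open, the fingers measure 114 mm over their backs; the gripper's body (76 mm by 85 mm) begins 54 mm behind the grasp point. The pads swing forward as they close: fully open they stand 13 mm farther back than shut.
Start: joints at [-1.089, 24.242, 93.386, -0, 62.372, -1.089], TCP at [0.625, 0, 0.248] pointing down, gripper open.
Joint ranges: [-172.04, 172.04], [-51.8, 120.97], [4.93, 147.93], [-75.15, 255.16], [6.16, 154.13], [-145.62, 145.62]. Speed limits (degrees/s): [136.94, 136.94, 172.46, 180, 180, 180].

## Interface

Orientations are given as [roll, pitch, yaw] about the fixed x, y, z axes, in that order (R = Rz(yaw) Ry(pitch) Rx(roll)).
In Python, from plant import ctrl gives the robot as it stands. The module is installed in compiled form; this text tells all that it offers.
- The arm moves only by the tool play_rows, never from a script. Its argument "plan" is one flat list of numbers, 7 for each row, row after row: the turn, a rotation vector about the tool's x, y, z normalised to -1 to 1, where 1 is 6 degrees, then the shift along the tool's x, y, z normalised to -1 to 1, where 1 is 0.04 m, then the opening in per cent of the stroke, from 0 (shut) to 100 (fully open). In form: [rx, ry, rz, x, y, z, claw, rx, ry, rz, x, y, z, claw, ...]. A call has 1 to 10 rows; each row shifts and turns the commanded pose from where the row before left it, along the tool's axes as they then stand; what a row does not reach is not made up. A row lasts 1/8 s, in which the tool goes at most 62.5 mm and 10.7 degrees, less where a joint would pass 70% of its speed; a pose out of reach is approached as far as the arm can. A call with a number of a shift or a turn outside -1 to 1 is refused whole. A call with a gripper value outside its range is refused whole. The fingers move at their own pace and stop on an object; "newtons" is the grip in N (left out, the last holds). Time passes only in rows, so rows that do not move let the fingers close. It gives the time, the measured TCP pose, the force and the opening at its end, in the units of the state.
- ctrl.observe(): the state, without advancing time (a new reading comes with each control period).
- ctrl.read_camera(name): name is "scene" or "side" or "wrist"; returns the picture (400x640x3 uint8, red, green, blue); there is no depth.
- ctrl.camera_info(name): a dict with "fx", "fy", "cx", "cy" (pixels), "R" (3x3) and "t" (3): a world point X has camera coordinates R X + t. Camera axes: x right, y down, z forward; pixel columns grow to the right and rows downward; lengths in m; the calibration is good to about 2 mm. A picture is of the moment at which its call begins: read the wrist's pose just before it. camera_info takes no time and is no camera call; for the wrist camera it gives the pose at the moment of the call.
- ctrl.job_done(): hands the job in, once; it reports no verdict.
Trained networks look in the newest picture that a camera, given by its name, has taken for a name from the list of things; names that differ only in an ending like _2 or _b are one class to them, and where a whole thing is asked for, a point or a joint stands for the part that bears it (a point fixed in the world has none). Each returns a list of dicts, best first, with "p" (0 to 1); they miss things now and then, are a little off and sometimes report something else, mostly with a low value. They report only what shows in the picture. A call takes as long as a camera call. They do not tell look-alikes from the thing itself.
- ctrl.look_for(camera, label): "position" ([x, y, z] in m, in world coordinates, good to about 4 mm: the middle of the surface that is visible of it).
- ctrl.cut_out(camera, label): "region" (400x640 bool, what is visible of it).
- ctrl.landmark_of(camera, label): "position" ([x, y, z] in m, in world coordinates, good to about 4 mm: a listed point, or the origin of a listed thing).
The state is a dict: "clock": time; "joint_positions": joint angles; "qvel": joint speeds; "effort": joint torques, N m; "tcp_pos": TCP position; "eef_rot": TCP orientation; "force": force on the tool from outside, world axes, zero at the start; "ft_torque": the same for the moment, N m; "width": finger opening in m.
Only numpy, scipy, OpenCV 4.12 (cv2) and the standard library are available. Lean on these libraries where they do the work, as an engineer would, in place of code of your own. Each camera call takes 0.05 s, during which the arm holds its last target.

## Task

Take the steel pin out of its stand and slide it fully home into the socket in the square hub of the cast lever. Then lift the lever with the pin in it, gripping the bar at the balance point, and hold it level about 5 cm above the drive fixture, the hub over the round seat and the lever's small round end over the rest post, ready for me to fit it. Finish still holding it there, never touch the fixture with the lever or pin, and leave the other things on the bench where they are.

Things in the scene. Friction and masses are not known exactly. Their poses are not given: they have to be found in the camera images.
- lever: Loose cast aluminium lever, 0.52 kg, lying flat. Origin: centre of the hub's underside; x runs along the bar to the small end, z up. Square hub 52 x 52 mm, 36 mm high, with a blind socket in its top. Bar from hub to small end: 20 mm wide, 22 mm high, 14 to 36 mm above the underside. Small end: round boss, 36 mm diameter, 36 mm high, centred at x = 280 mm.
- lever_socket (a point): Centre of the socket's mouth on top of the hub, 36 mm above the lever's underside. The socket is round, 20.4 mm wide and 30 mm deep (floor 6 mm above the underside).
- lever_balance (a point): Balance point of the lever with the pin seated: on the bar's centre line, 84 mm from the hub's axis (a few mm either way, as masses vary), 25 mm above the underside (mid height of the bar). Without the pin the lever would balance at 110 mm.
- lever_end (a point): Underside centre of the lever's small round end, x = 280 mm.
- pin: Loose plain steel pin, 18 mm diameter, 80 mm long, 0.16 kg, chamfered foot, upright in its stand. Origin: centre of its lower end; z along it. At the start its lower end is 10 mm, its top 90 mm above the bench. Fully home its lower end is on the socket's floor, 6 mm above the lever's underside, and its top 50 mm above the hub.
- pin_stand: Grey plastic block 60 x 60 x 26 mm, fixed, with a 20.5 mm hole, 16 mm deep, in its top centre that holds the pin. Origin: centre of underside. It may be on the left or the right side of the bench.
- fixture: Fixed drive fixture. Origin: on the bench under the round seat; x runs to the rest post, z up. Steel base plate 370 x 90 x 12 mm, ends at x = -45 and 325 mm; at x = 0 a grey housing 80 x 80 mm topped by the round seat; at x = 280 mm an aluminium rest post 32 x 50 mm. A lever held right has its x axis along the fixture's x axis.
- fixture_seat (a point): Centre of the top of the round steel seat, 62 mm diameter, 70 mm above the bench.
- fixture_rest (a point): Centre of the rest post's top between two 10 mm high cheeks, 70 mm above the bench, 280 mm from the seat.
- parts_box: Bystander: open grey plastic parts box 80 x 80 x 30 mm, fixed, on the side of the bench opposite to the pin's stand. Origin: centre of underside.
- terminals: Bystander: strip of grey terminal blocks on a steel rail, 50 x 100 x 38 mm, loose, between and beyond the lever and the fixture. Origin: centre of underside.
- driver: Bystander: screwdriver with black handle, loose, lying at the right side. Origin on the tool.
- mouse: Bystander: black computer mouse 105 x 60 x 31 mm, loose, at the left side. Origin: centre of underside.
There are look-alikes about, which are no part of the job. Several things have the shape of the pin; the one meant has the colours described above.

How it is judged (in metres and radians):
On the way, in this order (a step that is already met when the one before it is completed fails the run):
1. the pin is home in the lever's socket, the lever still lying on the bench (z of pin in the frame of lever below 0.0085 m and x of pin in the frame of lever between -0.004 and 0.004 m and y of pin in the frame of lever between -0.004 and 0.004 m and angle between the z axis of pin and the z axis of lever, either way round below 0.14 rad and angle between lever's own z axis and vertical below 0.09 rad and height (world z) of lever below 0.008 m), for 0.2 s.
2. the lever with the pin in it is lifted clear, level, gripped at its balance point (z of pin in the frame of lever below 0.0085 m and x of pin in the frame of lever between -0.004 and 0.004 m and y of pin in the frame of lever between -0.004 and 0.004 m and angle between the z axis of pin and the z axis of lever, either way round below 0.14 rad and x of the grasp point in the frame of lever between 0.064 and 0.104 m and contact force between the fingers and lever above 2 N and angle between lever's own z axis and vertical below 0.09 rad and height (world z) of lever above 0.03 m), for 0.2 s.
At the end, for the whole second after the job is handed in: Bar gripped within 20 mm of the balance point; lever still, level within 5 degrees, underside 25 to 80 mm above the seat, hub within 20 mm of the seat centre and small end within 30 mm of the rest centre in plan, fixture untouched; pin in the socket within 2.5 mm of the floor (z of pin in the frame of lever below 0.0085 m and x of pin in the frame of lever between -0.004 and 0.004 m and y of pin in the frame of lever between -0.004 and 0.004 m and angle between the z axis of pin and the z axis of lever, either way round below 0.14 rad and x of the grasp point in the frame of lever between 0.064 and 0.104 m and contact force between the fingers and lever above 2 N and angle between lever's own z axis and vertical below 0.09 rad and horizontal distance between lever and fixture_seat below 0.02 m and horizontal distance between lever_end and fixture_rest below 0.03 m and z of lever in the frame of fixture_seat between 0.025 and 0.08 m and contact force between each of lever, pin and fixture below 0.3 N and linear speed of lever below 0.02 m/s and angular speed of lever below 0.1 rad/s); the arm keeps its last pose, push and grip.
It fails at once if the lever or the pin touches the fixture (contact force between any of lever, pin and fixture above 1 N).
It fails at once if a bystander is moved more than 30 mm (distance of any of terminals, driver, mouse from where it was at the start of the episode above 0.03 m).
It also fails if it takes over 67 s, if anything falls off the work surface, if the arm or the gripper's body presses on something with over 40 N, if the wrist force passes 120 N, or if a joint passes its speed limit or range.

## Working session

There is one attempt and no reset: what is moved stays moved. The work goes in short steps, Python scripts to look and compute and a tool call to move; the robot and the scene stay as the last step left them, time stands still between calls to the robot, and variables do not carry over. Pictures are saved under pics/ and viewed, and the job is handed in when it is done.

Besides the shell and the picture viewer there is one more tool, called after ">>>" by a JSON object that holds its "api" and its "payload", one argument or row to a line. play_rows: Moves the arm, as the interface text tells. Scaled input: -1 to 1 covers 0.04 m each way for a shift and 6 degrees each way for a turn. Its arguments: {"type":"object","properties":{"plan":{"type":"array"},"newtons":{"type":"number"}},"required":["plan"]}

```bash
mkdir -p pics; ls; python3 - <<'E'
from plant import ctrl
import cv2
s=ctrl.observe(); print(s)
for n in ("scene","side","wrist"):
    im=ctrl.read_camera(n); cv2.imwrite(f"pics/a_{n}.png",im[:,:,::-1])
    i=ctrl.camera_info(n); print(n,i["fx"],i["cx"],i["cy"],i["R"],i["t"])
print(ctrl.observe()["clock"])
E
```

```text
pics
{'clock': 0.0, 'joint_positions': array([-1.08795156e+00,  2.42844167e+01,  9.34332970e+01,  5.48175548e-04,
        6.23729909e+01, -1.08802266e+00]), 'qvel': array([ 0.06673968,  0.08472292, -0.09116346,  0.02751685,  0.01681423,
        0.12897955]), 'effort': array([ 6.87376578e-04, -5.57382560e+01, -2.81743366e+01,  7.52266601e-05,
        7.21184188e-03,  1.02962622e-05]), 'tcp_pos': array([6.24459178e-01, 4.56869532e-05, 2.47533052e-01]), 'eef_rot': array([-1.79909321e+02, -2.20752381e-03,  8.99998148e+01]), 'force': array([ 0.13030653, -0.42464272, -0.93247445]), 'ft_torque': array([0.01850943, 0.00060214, 0.04885084]), 'width': 0.08533854339037851}
scene 497.4065662529876 317.01054852208347 194.06562689259871 [[-8.04742350e-01  5.93624223e-01  1.77714799e-04]
 [ 3.67527243e-01  4.98470677e-01 -7.85143751e-01]
 [-4.66168935e-01 -6.31773112e-01 -6.19313538e-01]] [ 0.46541863 -0.17121919  1.72942255]
side 500.3889163599415 316.93360612951943 205.61778803195614 [[ 0.69977075 -0.71410208 -0.01947077]
 [-0.50460163 -0.47481426 -0.72106075]
 [ 0.50566598  0.51440221 -0.69259821]] [-0.40914941  0.36269426  1.11455794]
wrist 309.4948166338244 317.07729813059376 199.03559808330456 [[ 9.99998579e-01  6.55142072e-04 -1.55337752e-03]
 [ 1.09695523e-03 -9.52530798e-01  3.04440266e-01]
 [-1.28018830e-03 -3.04441537e-01 -9.52530163e-01]] [-0.62501783 -0.04057176  0.38036012]
0.15
```

View pics/a_scene.png

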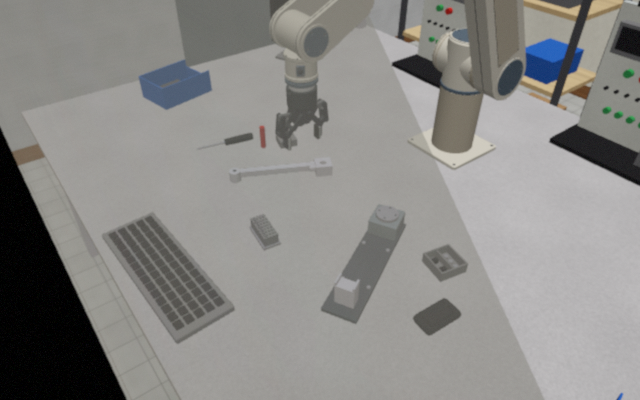

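View pics/a_side.png

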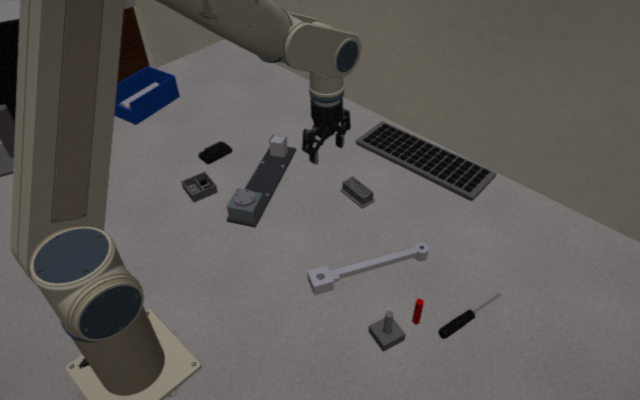

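View pics/a_wrist.png

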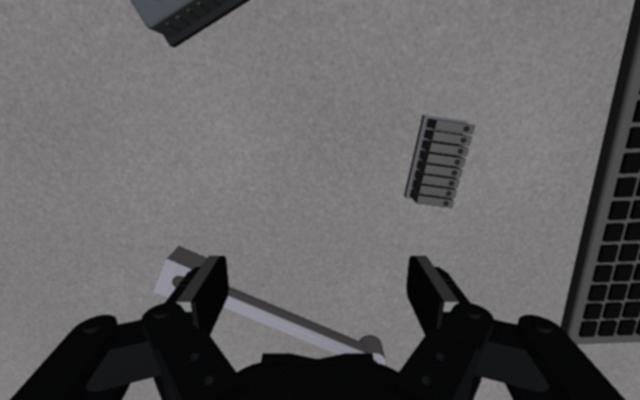

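The scene view shows the lever at (235–325, 165–175), the fixture from (385, 215) to (347, 290), and the terminals at (265, 232). The arm hides the pin there. The side view shows the grey pin in its stand at (388, 322), with a red look-alike at (418, 311). The lever hub is at (320, 278), its small end at (422, 252), the seat at (245, 200) and the post at (278, 146). I'll measure these next.

```bash
cat > h.py <<'E'
from plant import ctrl
import numpy as np, cv2
np.set_printoptions(precision=4,suppress=True)
def proj(i,X): 
    c=np.asarray(i["R"])@np.asarray(X)+np.asarray(i["t"]); return np.array([i["fx"]*c[0]/c[2]+i["cx"], i["fy"]*c[1]/c[2]+i["cy"]])
def ray(i,u,v):
    R=np.asarray(i["R"]);t=np.asarray(i["t"]); d=R.T@np.array([(u-i["cx"])/i["fx"],(v-i["cy"])/i["fy"],1]); return -R.T@t, d/np.linalg.norm(d)
def onz(i,u,v,z):
    o,d=ray(i,u,v); return o+d*(z-o[2])/d[2]
def tri(obs):
    A=np.zeros((3,3));b=np.zeros(3)
    for i,u,v in obs:
        o,d=ray(i,u,v);P=np.eye(3)-np.outer(d,d);A+=P;b+=P@o
    X=np.linalg.solve(A,b); r=[np.linalg.norm(proj(i,X)-[u,v]) for i,u,v in obs]
    return X,r
E
python3 - <<'E'
from h import *
print(ctrl.observe()["clock"])
for cam in ("side","scene"):
  for n in ("lever_socket","lever_end","fixture_seat","fixture_rest","pin","pin_stand"):
    r=ctrl.landmark_of(cam,n)
    print(cam,n,[(np.round(x["position"],4),round(x["p"],2)) for x in r[:3]])
print(ctrl.observe()["clock"])
for cam in ("side","scene"):
    im=cv2.imread(f"pics/a_{cam}.png")
    c=im[190:370,190:440] if cam=="side" else im[110:330,210:430]
    cv2.imwrite(f"pics/b_{cam}.png",cv2.resize(c,None,fx=3 if cam=="side" else 2.7,fy=3 if cam=="side" else 2.7,interpolation=cv2.INTER_CUBIC))
E
```

```text
0.15
side lever_socket [(array([ 0.449 , -0.1401,  0.0327]), 0.58), (array([0.4867, 0.1917, 0.0713]), 0.31)]
side lever_end [(array([ 0.6992, -0.2665,  0.0006]), 0.57), (array([ 0.7685,  0.0093, -0.0025]), 0.24)]
side fixture_seat [(array([0.4896, 0.1942, 0.0724]), 0.95)]
side fixture_rest [(array([0.7339, 0.3165, 0.0687]), 0.76)]
side pin [(array([ 0.4516, -0.3543,  0.011 ]), 0.72), (array([ 0.5295, -0.3766, -0.0024]), 0.59)]
side pin_stand [(array([ 0.4475, -0.3525,  0.0002]), 0.81)]
scene lever_socket []
scene lever_end []
scene fixture_seat []
scene fixture_rest []
scene pin []
scene pin_stand []
0.75
```

```bash
sleep 0.1; ls pics
```

```text
a_scene.png
a_side.png
a_wrist.png
b_scene.png
b_side.png
```

View crops.

View pics/b_side.png

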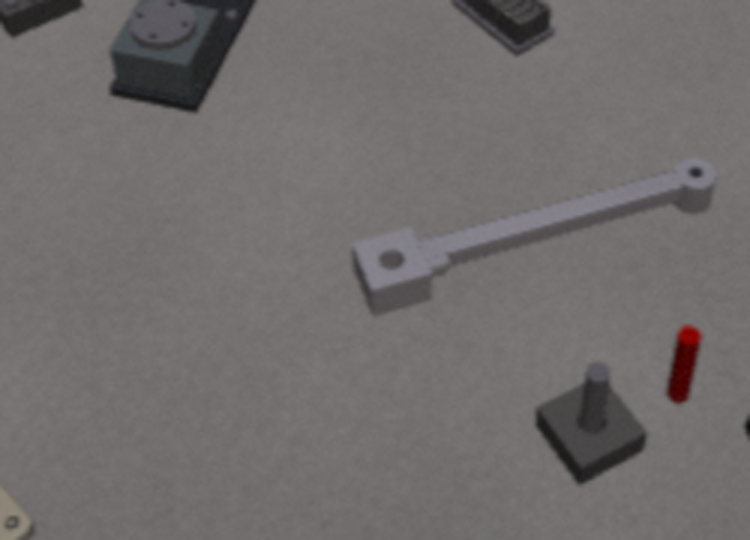

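View pics/b_scene.png

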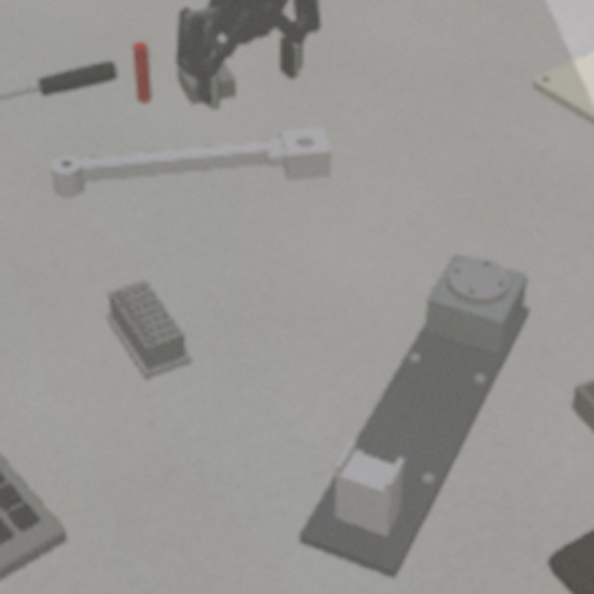

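```bash
python3 - <<'E'
from h import *
s=ctrl.camera_info("side");c=ctrl.camera_info("scene")
for n,a,b in (("socket",(320.3,276),(323.3,162.2)),("end",(422,247.3),(234.8,170.4)),("seat",(244.3,196),(387.8,214.1))):
    print(n,*tri([(s,*a),(c,*b)]), onz(s,*a,.036 if n!="seat" else .07),onz(c,*b,.036 if n!="seat" else .07))
print("pin top",onz(s,389,314,.09),"standtop pin",onz(s,387.7,331.7,.026))
for X in ([.4896,.1942,.07],[.7339,.3165,.07]): print(proj(c,X),proj(s,X))
E
```

```text
socket [ 0.4526 -0.1397  0.0346] [np.float64(0.7084611845386263), np.float64(0.5541834981197005)] [ 0.4532 -0.1416  0.036 ] [ 0.4525 -0.1369  0.036 ]
end [ 0.7021 -0.2673  0.0356] [np.float64(0.8904483981554849), np.float64(0.7470688444118108)] [ 0.7041 -0.2685  0.036 ] [ 0.7011 -0.2644  0.036 ]
seat [0.4905 0.1969 0.0679] [np.float64(0.7934911887004635), np.float64(0.8368581839036133)] [0.4907 0.1933 0.07  ] [0.4903 0.1998 0.07  ]
pin top [ 0.4519 -0.3542  0.09  ] standtop pin [ 0.4499 -0.3585  0.026 ]
[386.5696 212.9036] [243.8041 196.0451]
[344.278  281.5971] [278.4773 140.4463]
```

Triangulation agrees with the text: the hub top is at z 0.035 and the lever is 0.280 m long with yaw about -27°. The fixture seat is at (0.490, 0.195) with yaw about 26.6°. I'll write a row planner, then move above the pin.

```bash
cat >> h.py <<'E'
from scipy.spatial.transform import Rotation as Ro
def plan(target,yaw,claw,n,start=None,syaw=None):
    o=ctrl.observe(); p=np.array(start if start is not None else o["tcp_pos"]); R=Ro.from_euler("xyz",o["eef_rot"],degrees=True)
    if syaw is not None: R=Ro.from_euler("xyz",[180,0,syaw],degrees=True)
    T=Ro.from_euler("xyz",[180,0,yaw],degrees=True); w=(R.inv()*T).as_rotvec(degrees=True)
    d=(np.array(target)-p)/n
    out=[]
    for k in range(n):
        Rm=R*Ro.from_rotvec(w*(k+.5)/n,degrees=True)
        out.append(list(np.round(w/n/6,3))+list(np.round(Rm.inv().apply(d)/.04,3))+[claw])
    for r in out: print(",".join(f"{x+0:g}" for x in r)+",")
E
python3 -c "
from h import *
print(ctrl.observe()['tcp_pos'])
plan([.451,-.355,.21],150,100,10)"
```

```text
[0.625  0.     0.2484]
0,0,-1,-0.864,-0.481,0.096,100,
0,0,-1,-0.809,-0.568,0.096,100,
0,0,-1,-0.745,-0.65,0.096,100,
0,0,-1,-0.673,-0.724,0.096,100,
0,0,-1,-0.593,-0.791,0.096,100,
0,0,-1,-0.508,-0.848,0.096,100,
0,0,-1,-0.416,-0.897,0.096,100,
0,0,-1,-0.32,-0.935,0.096,100,
0,0,-1,-0.221,-0.964,0.096,100,
0,0,-1,-0.119,-0.981,0.096,100,
```

>>> {"api": "play_rows", "payload": {
  "plan": [0,0,-1,-0.864,-0.481,0.096,100,0,0,-1,-0.809,-0.568,0.096,100,0,0,-1,-0.745,-0.65,0.096,100,0,0,-1,-0.673,-0.724,0.096,100,0,0,-1,-0.593,-0.791,0.096,100,0,0,-1,-0.508,-0.848,0.096,100,0,0,-1,-0.416,-0.897,0.096,100,0,0,-1,-0.32,-0.935,0.096,100,0,0,-1,-0.221,-0.964,0.096,100,0,0,-1,-0.119,-0.981,0.096,100],
  "newtons": 40
}}

```text
clock: 2.0
tcp_pos: [0.4321, -0.3467, 0.21]
eef_rot: [-180.0, 0.0, 150.2]
force: [-0.2, -0.4, 1.0]
width: 0.0855
```

>>> {"api": "play_rows", "payload": {
  "plan": [0,0,0,0,0,0,100,0,0,0,0,0,0,100]
}}

```text
clock: 2.25
tcp_pos: [0.4328, -0.3453, 0.21]
eef_rot: [180.0, -0.0, 149.9]
force: [-0.4, 0.7, 0.2]
width: 0.0853
```

```bash
python3 - <<'E'
from h import *
o=ctrl.observe(); i=ctrl.camera_info("wrist"); im=ctrl.read_camera("wrist"); sc=ctrl.read_camera("scene")
print(o["clock"],o["tcp_pos"],o["eef_rot"],o["joint_positions"])
cv2.imwrite("pics/c_wrist.png",im[:,:,::-1]);cv2.imwrite("pics/c_scene.png",sc[:,:,::-1])
for n in ("pin","pin_stand"):
    print(n,[(x["position"],x["p"]) for x in ctrl.landmark_of("wrist",n)])
print([(x["position"],x["p"]) for x in ctrl.look_for("wrist","pin")])
import pickle; pickle.dump(i,open("ci_c.pkl","wb"))
print(proj(i,[.4519,-.3542,.09]),proj(i,[.4519,-.3542,.026]))
E
```

```text
2.25 [ 0.4328 -0.3453  0.21  ] [179.9828  -0.0043 149.9031] [-39.8223  21.1139 104.2332   0.0199  54.6601 -99.7369]
pin [([0.451, -0.3524, 0.0149], 0.93)]
pin_stand [([0.4531, -0.3525, -0.001], 0.8)]
[([0.4437, -0.3472, 0.084], 0.83)]
[319.1208 220.8892] [318.7481 198.2688]
```

View pics/c_wrist.png

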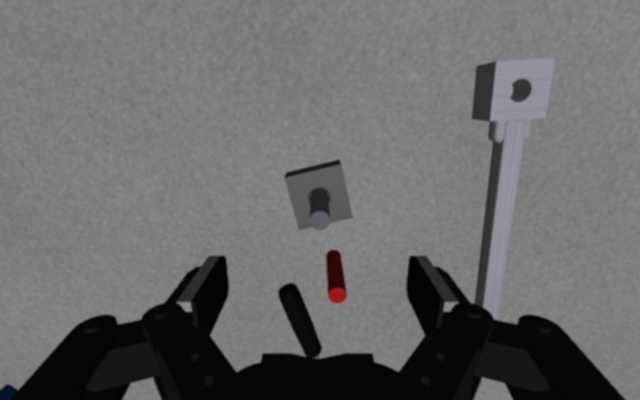

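The wrist view shows the pin top at (320, 220), against a prediction of (319, 221). The socket is at (521, 90), and the red look-alike at (337, 295) and the driver handle are well clear. Next I'll refine with zoomed crops and two-view triangulation.

```bash
sed -i 's/(k+.5)/k/' h.py; python3 - <<'E'
from h import *
im=cv2.imread("pics/c_wrist.png"); 
a=cv2.resize(im[150:250,270:370],None,fx=4,fy=4,interpolation=cv2.INTER_CUBIC)
b=cv2.resize(im[50:150,460:560],None,fx=4,fy=4,interpolation=cv2.INTER_CUBIC)
m=np.hstack([a,b]); m=cv2.convertScaleAbs(m,alpha=1.6); cv2.imwrite("pics/c_zoom.png",m)
E
```

```text
(no output)
```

View pics/c_zoom.png

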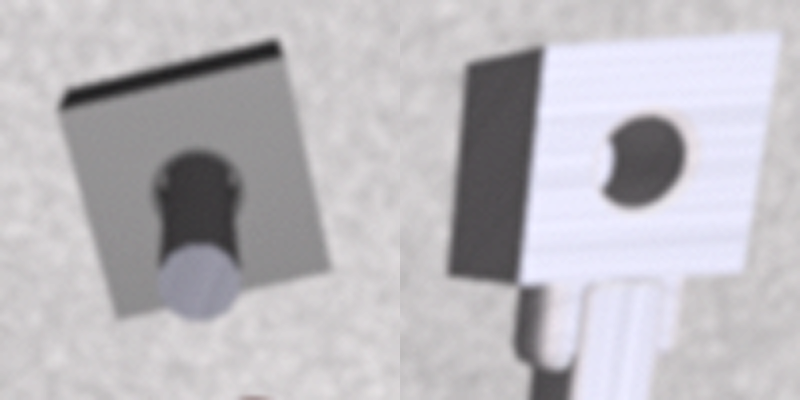

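View pics/c_scene.png

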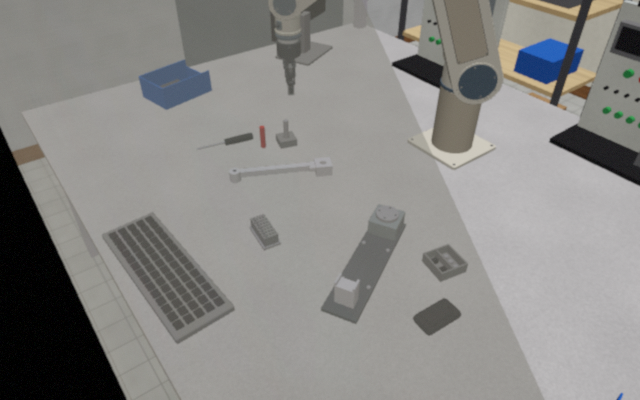

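```bash
python3 - <<'E'
from h import *
import pickle
w=pickle.load(open("ci_c.pkl","rb")); s=ctrl.camera_info("side"); c=ctrl.camera_info("scene")
print("pintop",*tri([(s,389,314),(w,320,220.25)]),*tri([(s,389,314),(w,320,220.25),(c,286,122)]),onz(w,320,220.25,.09))
print("socket",*tri([(s,320.3,276),(w,520.75,90.25),(c,323.3,162.2)]),onz(w,520.75,90.25,.036))
p=np.array([.4513,-.3545])
plan([.4515,-.3545,.125],153,100,3)
E
```

```text
pintop [ 0.4525 -0.3536  0.0886] [np.float64(0.09579074402237955), np.float64(0.246100373544977)] [ 0.4532 -0.3522  0.0841] [np.float64(0.8430683944776723), np.float64(2.5639284223713945), np.float64(1.0099687591125421)] [ 0.4518 -0.3533  0.09  ]
socket [ 0.4524 -0.1399  0.0345] [np.float64(0.7066227426044225), np.float64(0.332926356133102), np.float64(0.5615160765678405)] [ 0.4519 -0.141   0.036 ]
0,0.001,-0.163,-0.173,0.006,0.709,100,
0,0.001,-0.163,-0.173,0.003,0.709,100,
0,0.001,-0.163,-0.173,0,0.709,100,
```

>>> {"api": "play_rows", "payload": {
  "plan": [0,0,-0.163,-0.173,0.004,0.7,100,0,0,-0.163,-0.173,0.004,0.7,100,0,0,-0.163,-0.173,0.004,0.7,100,0,0,0,0,0,0,100]
}}

```text
clock: 3.0
tcp_pos: [0.4505, -0.3539, 0.1242]
eef_rot: [179.9, -0.2, 153.0]
force: [-0.8, 1.0, 0.4]
width: 0.0854
```

```bash
python3 - <<'E'
from h import *
o=ctrl.observe(); i=ctrl.camera_info("wrist"); im=ctrl.read_camera("wrist")
print(o["clock"],o["tcp_pos"],o["eef_rot"])
cv2.imwrite("pics/d_wrist.png",im[:,:,::-1])
print(proj(i,[.4518,-.3537,.09]),proj(i,[.4518,-.3537,.026]), proj(i,[.4524,-.1402,.036]))
R=Ro.from_euler("xyz",o["eef_rot"],degrees=True); print(R.inv().apply(np.array([.4518,-.3537,.09])-o["tcp_pos"]))
E
```

```text
3.0 [ 0.4505 -0.3539  0.1242] [179.9498  -0.2221 152.9688]
[318.2897 244.3184] [317.9449 207.6123] [614.4748  70.9237]
[-0.0012  0.0007  0.0341]
```

View pics/d_wrist.png

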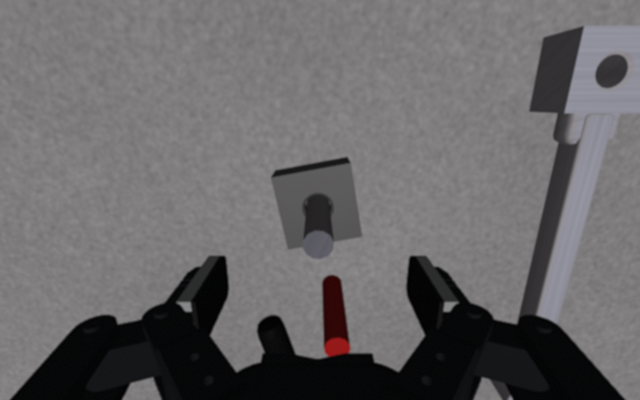

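The pin top is at (319, 244), as predicted at (318, 244). I'll descend and grip.

>>> {"api": "play_rows", "payload": {
  "plan": [0,0,0,-0.03,0.02,0.7,100,0,0,0,0,0,0.75,100,0,0,0,0,0,0,100,0,0,0,0,0,0,0,0,0,0,0,0,0,0,0,0,0,0,0,0,0,0,0,0,0,0,0,0,0,0,0,0,0,0,0],
  "newtons": 50
}}

```text
clock: 4.05
tcp_pos: [0.4529, -0.3552, 0.0687]
eef_rot: [-180.0, 0.1, 152.9]
force: [-1.0, 0.6, 6.8]
width: 0.0171
```

```bash
python3 - <<'E'
from h import *
o=ctrl.observe(); i=ctrl.camera_info("wrist"); im=ctrl.read_camera("wrist")
print(o["clock"],o["tcp_pos"],o["eef_rot"],o["width"],o["force"])
cv2.imwrite("pics/e_wrist.png",im[:,:,::-1])
E
```

```text
4.05 [ 0.4529 -0.3552  0.0687] [-179.991     0.0554  152.9312] 0.017069700020248494 [-0.9945  0.6111  6.7681]
```

View pics/e_wrist.png

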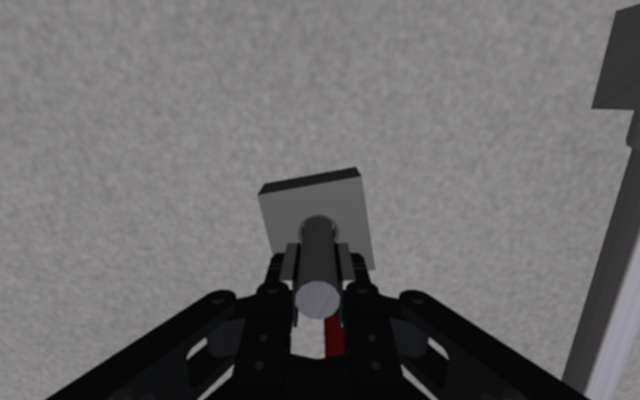

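Gripped at 17 mm width, with the pin top at (318, 298). Next I'll lift it.

>>> {"api": "play_rows", "payload": {
  "plan": [0,0,0,0,0,-0.3,0,0,0,0,0,0,-0.6,0,0,0,0,0,0,-0.6,0,0,0,0,0,0,-0.6,0,0,0,0,0,0,0,0]
}}

```text
clock: 4.72
tcp_pos: [0.4534, -0.3558, 0.1539]
eef_rot: [-180.0, 0.2, 152.9]
force: [-0.9, 0.9, -2.8]
width: 0.0167
```

```bash
python3 - <<'E'
from h import *
o=ctrl.observe(); i=ctrl.camera_info("wrist"); im=ctrl.read_camera("wrist")
print(o["clock"],o["tcp_pos"],o["eef_rot"],o["width"],o["force"])
cv2.imwrite("pics/f_wrist.png",im[:,:,::-1])
# pin end offsets in tool frame: assume axis at tool x=dx
plan([.4524,-.1402,.150],153,0,6)
R=Ro.from_euler("xyz",o["eef_rot"],degrees=True)
for dx in (-.003,0,.003):
  print(dx,proj(i,o["tcp_pos"]+R.apply([dx,0,-.024])),proj(i,o["tcp_pos"]+R.apply([dx,0,.056])))
E
```

```text
4.725 [ 0.4534 -0.3558  0.1539] [-179.9521    0.2132  152.9321] 0.01667490072843252 [-0.9021  0.9243 -2.76  ]
-0.001,0.002,-0.002,0.409,0.797,0.01,0,
-0.001,0.002,-0.002,0.409,0.797,0.01,0,
-0.001,0.002,-0.002,0.408,0.797,0.01,0,
-0.001,0.002,-0.002,0.408,0.797,0.01,0,
-0.001,0.002,-0.002,0.408,0.797,0.01,0,
-0.001,0.002,-0.002,0.408,0.797,0.011,0,
-0.003 [316.8308 314.178 ] [316.9845 231.7021]
0 [316.8342 307.7117] [316.9873 227.3581]
0.003 [316.8376 301.1468] [316.9902 222.9736]
```

View pics/f_wrist.png

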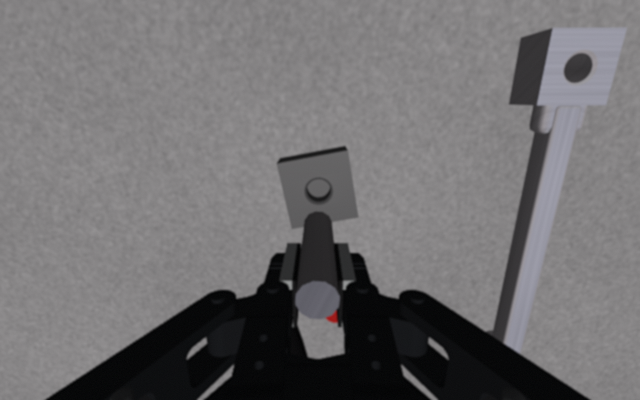

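```bash
python3 - <<'E'
from h import *
im=cv2.imread("pics/f_wrist.png"); 
a=cv2.resize(im[195:335,270:370],None,fx=4,fy=4,interpolation=cv2.INTER_CUBIC)
b=cv2.resize(im[20:160,500:640],None,fx=4,fy=4,interpolation=cv2.INTER_CUBIC)
cv2.imwrite("pics/f_zoom.png",cv2.convertScaleAbs(np.hstack([a,b])[:,:800],alpha=1.6))
o=ctrl.observe(); i=ctrl.camera_info("wrist"); R=Ro.from_euler("xyz",o["eef_rot"],degrees=True)
for z,rs in ((-.0213,(-.009,0,.009)),(.0587,(0,.007,.009))):
  for dx in (-.002,0,.002,.004):
    print(z,dx,[np.round(proj(i,o["tcp_pos"]+R.apply([dx+r,0,z])),1) for r in rs])
E
```

```text
-0.0213 -0.002 [array([316.9, 326.3]), array([316.9, 307.7]), array([316.9, 288.2])]
-0.0213 0 [array([316.9, 322.2]), array([316.9, 303.4]), array([316.9, 283.8])]
-0.0213 0.002 [array([316.9, 318.1]), array([316.9, 299.1]), array([317. , 279.3])]
-0.0213 0.004 [array([316.9, 314. ]), array([316.9, 294.8]), array([317. , 274.7])]
0.0587 -0.002 [array([317. , 228.6]), array([317.1, 218.5]), array([317.1, 215.6])]
0.0587 0 [array([317. , 225.8]), array([317.1, 215.6]), array([317.1, 212.6])]
0.0587 0.002 [array([317.1, 222.9]), array([317.1, 212.6]), array([317.1, 209.7])]
0.0587 0.004 [array([317.1, 220. ]), array([317.1, 209.7]), array([317.1, 206.7])]
```

View pics/f_zoom.png

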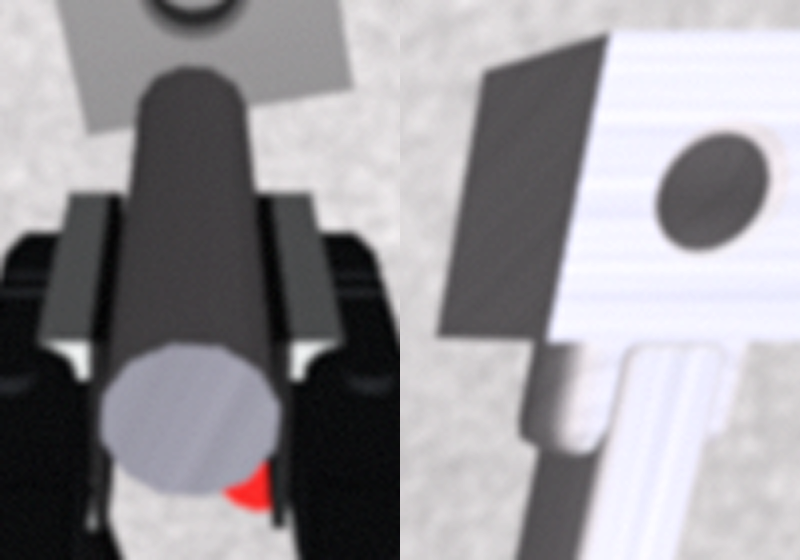

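```bash
python3 - <<'E'
from h import *
i=ctrl.camera_info("wrist"); print(onz(i,577.5,67.75,.036))
plan([.4538,-.1414,.140],153,0,6)
E
```

```text
[ 0.4499 -0.1423  0.036 ]
-0.001,0.002,-0.002,0.401,0.795,0.051,0,
-0.001,0.002,-0.002,0.401,0.795,0.052,0,
-0.001,0.002,-0.002,0.401,0.795,0.052,0,
-0.001,0.002,-0.002,0.401,0.795,0.052,0,
-0.001,0.002,-0.002,0.401,0.796,0.052,0,
-0.001,0.002,-0.002,0.4,0.796,0.052,0,
```

>>> {"api": "play_rows", "payload": {
  "plan": [0,0,0,0.4,0.795,0.05,0,0,0,0,0.4,0.795,0.05,0,0,0,0,0.4,0.795,0.05,0,0,0,0,0.4,0.795,0.05,0,0,0,0,0.4,0.795,0.05,0,0,0,0,0.4,0.795,0.05,0,0,0,0,0,0,0,0,0,0,0,0,0,0,0]
}}

```text
clock: 5.78
tcp_pos: [0.4536, -0.1414, 0.1393]
eef_rot: [-180.0, -0.1, 153.0]
force: [-0.2, -0.3, -1.6]
width: 0.0169
```

```bash
cat > look.py <<'E'
from h import *
import sys
n=sys.argv[1]
o=ctrl.observe(); i=ctrl.camera_info("wrist"); im=ctrl.read_camera("wrist")
print(o["clock"],o["tcp_pos"],o["eef_rot"],o["width"],o["force"])
cv2.imwrite(f"pics/{n}_wrist.png",im[:,:,::-1])
a=cv2.resize(im[100:350,220:420,::-1],None,fx=2.4,fy=2.4,interpolation=cv2.INTER_CUBIC)
cv2.imwrite(f"pics/{n}_zoom.png",cv2.convertScaleAbs(a,alpha=1.5))
R=Ro.from_euler("xyz",o["eef_rot"],degrees=True)
ax=o["tcp_pos"]+R.apply([.0018,.0004,0]); print("pin axis",ax)
print("hole expected if under pin:",proj(i,[ax[0],ax[1],.036]))
E
python3 look.py g
```

```text
5.775 [ 0.4536 -0.1414  0.1393] [-179.9836   -0.0513  152.9681] 0.016927105121902448 [-0.1734 -0.2863 -1.5914]
pin axis [ 0.4522 -0.1403  0.1393]
hole expected if under pin: [317.626  201.6156]
```

View pics/g_zoom.png

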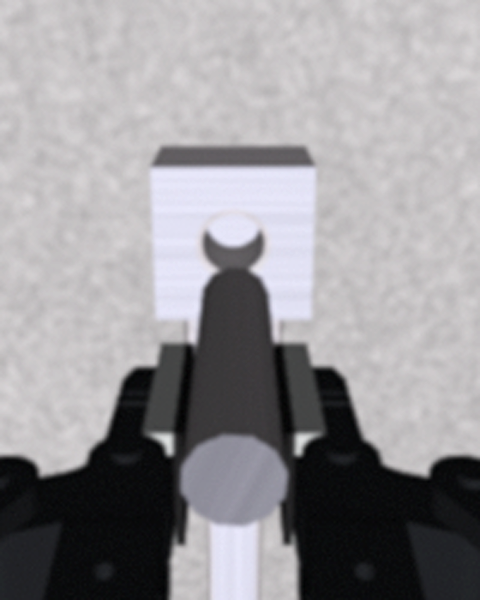

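```bash
python3 - <<'E'
import cv2
im=cv2.imread("pics/g_wrist.png")
a=cv2.resize(im[155:240,275:360],None,fx=7,fy=7,interpolation=cv2.INTER_CUBIC)
cv2.imwrite("pics/g_z2.png",cv2.convertScaleAbs(a,alpha=1.15))
E
```

```text
(no output)
```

View pics/g_z2.png

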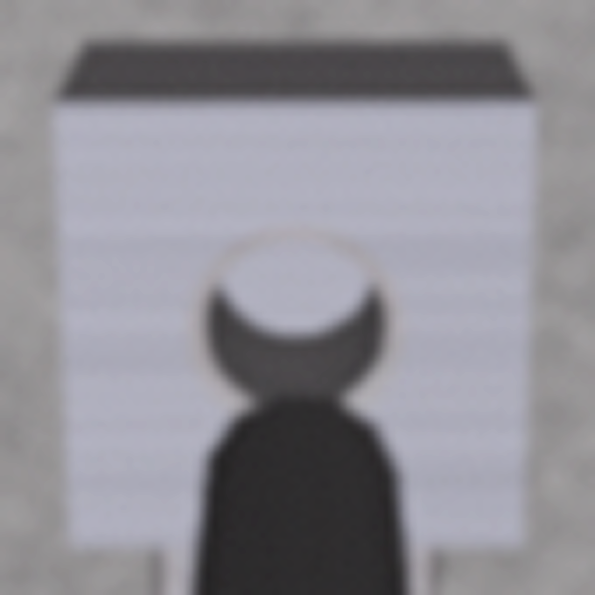

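The hub face and hole ring both put the socket centre at about (316.9, 201.5). The point under the pin projects to (317.6, 201.6), so the pin is about 0.4 mm off in tool y. I'll correct that and start the insertion.

>>> {"api": "play_rows", "payload": {
  "plan": [0,0,0,0,-0.01,0.5,0,0,0,0,0,0,0.4,0,0,0,0,0,0,0.1,0,0,0,0,0,0,0.1,0,0,0,0,0,0,0.1,0,0,0,0,0,0,0,0]
}}

```text
clock: 6.58
tcp_pos: [0.4537, -0.1418, 0.0919]
eef_rot: [-180.0, 0.0, 152.9]
force: [0.0, 0.6, -2.4]
width: 0.0167
```

```bash
python3 look.py k
```

```text
6.575 [ 0.4537 -0.1418  0.0919] [-179.9997    0.0021  152.934 ] 0.016671446446580855 [ 0.0097  0.5769 -2.3815]
pin axis [ 0.4523 -0.1406  0.0919]
hole expected if under pin: [317.6586 224.8555]
```

View pics/k_zoom.png

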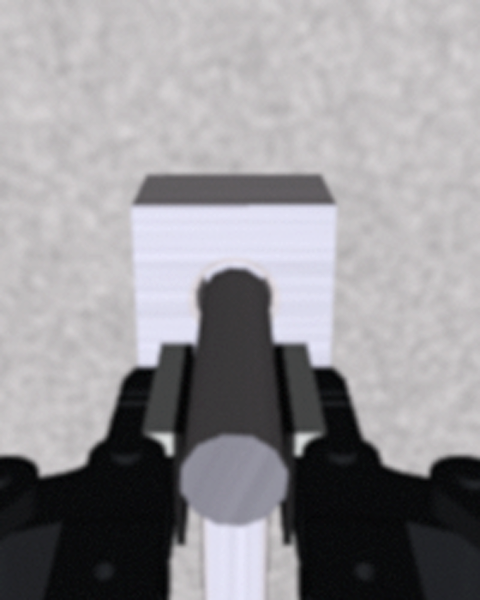

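The pin tip is entering the socket centrally at (317, 212) with no contact force. I'll continue down.

>>> {"api": "play_rows", "payload": {
  "plan": [0,0,0,0,0,0.15,0,0,0,0,0,0,0.15,0,0,0,0,0,0,0.15,0,0,0,0,0,0,0.1,0,0,0,0,0,0,0,0]
}}

```text
clock: 7.25
tcp_pos: [0.4534, -0.1417, 0.0695]
eef_rot: [-180.0, -0.1, 152.9]
force: [-0.0, 0.4, -1.1]
width: 0.0169
```

>>> {"api": "play_rows", "payload": {
  "plan": [0,0,0,0,0,0.05,0,0,0,0,0,0,0.05,0,0,0,0,0,0,0.05,0,0,0,0,0,0,0,0]
}}

```text
clock: 7.75
tcp_pos: [0.4539, -0.1418, 0.0646]
eef_rot: [180.0, 0.0, 152.9]
force: [-1.8, 0.5, 8.6]
width: 0.0169
```

```bash
python3 look.py l
```

```text
7.75 [ 0.4539 -0.1418  0.0646] [179.9959   0.0319 152.9364] 0.01691641989170589 [-1.7696  0.4699  8.6251]
pin axis [ 0.4525 -0.1407  0.0646]
hole expected if under pin: [317.74   243.8574]
```

View pics/l_zoom.png

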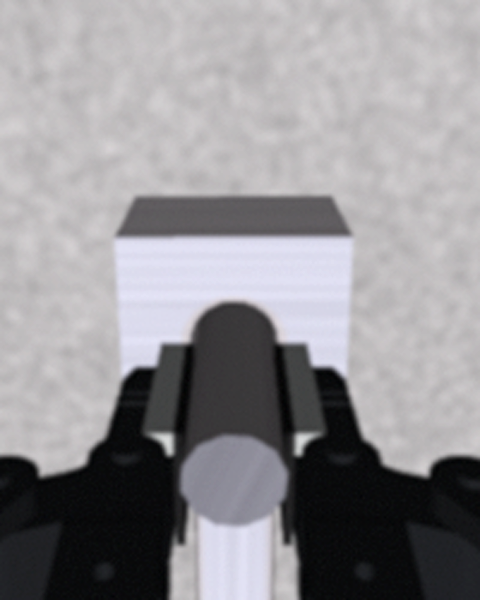

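The pin bottomed at TCP z 0.0646 (predicted 0.0647) with about 10 N, so it is home. I'll release it and rise.

>>> {"api": "play_rows", "payload": {
  "plan": [0,0,0,0,0,0,100,0,0,0,0,0,0,100,0,0,0,0,0,0,100,0,0,0,0,0,0,100,0,0,0,0,0,-0.7,100,0,0,0,-0.7,0,-0.7,100,0,0,0,-0.7,0,0,100,0,0,0,-0.65,0,0,100,0,0,0,0,0,0,100]
}}

```text
clock: 8.93
tcp_pos: [0.5281, -0.1798, 0.1201]
eef_rot: [180.0, 0.1, 152.9]
force: [-0.9, 0.1, -0.0]
width: 0.0856
```

```bash
python3 - <<'E'
from h import *
o=ctrl.observe(); i=ctrl.camera_info("wrist"); im=ctrl.read_camera("wrist"); s=ctrl.read_camera("side")
print(o["clock"],o["tcp_pos"],o["eef_rot"],o["width"],o["force"])
b=cv2.resize(s[230:330,260:420,::-1],None,fx=4,fy=4,interpolation=cv2.INTER_CUBIC)
cv2.imwrite("pics/m_side.png",b); cv2.imwrite("pics/m_wrist.png",im[:,:,::-1])
for X in ([.4525,-.1407,.086],[.4525,-.1407,.036],[.5273,-.1788,.036],[.702,-.2675,.036]): print(proj(i,X),proj(ctrl.camera_info("side"),X))
E
```

```text
8.925 [ 0.5281 -0.1798  0.1201] [179.9883   0.0994 152.9147] 0.0855682980936838 [-0.9463  0.0607 -0.0285]
[317.8718  82.6242] [319.5344 263.0975]
[317.7009  86.7405] [319.8531 275.9781]
[317.7414 210.5394] [351.296  267.1851]
[318.0851 412.1463] [421.227  247.5473]
```

View pics/m_wrist.png

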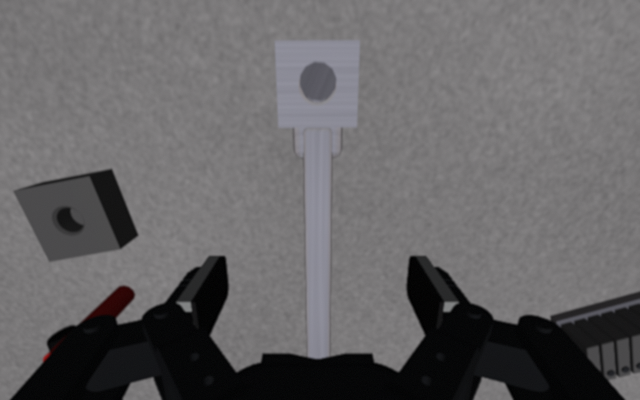

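View pics/m_side.png

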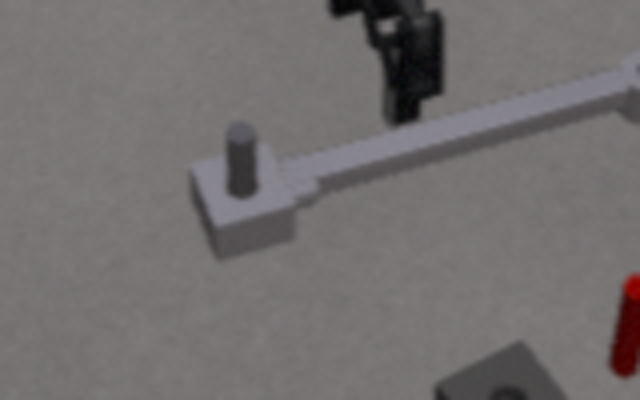

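The side view confirms the pin is home: its top is at (320, 262.8), against (319.5, 263.1) predicted for fully seated. The bar is centred between the fingers at u = 318. I'll descend and grip at the balance point.

>>> {"api": "play_rows", "payload": {
  "plan": [0,0,0,0,0,0.8,100,0,0,0,0,0,0.8,100,0,0,0,0,0,0.6,100,0,0,0,0,0,0.15,100,0,0,0,0,0,0,100,0,0,0,0,0,0,0,0,0,0,0,0,0,0,0,0,0,0,0,0,0,0,0,0,0,0,0,0,0,0,0,0,0,0,0],
  "newtons": 90
}}

```text
clock: 10.28
tcp_pos: [0.527, -0.1791, 0.0266]
eef_rot: [180.0, 0.0, 152.9]
force: [-0.1, 0.1, 6.0]
width: 0.0185
```

>>> {"api": "play_rows", "payload": {
  "plan": [0,0,0,0,0,0,0,0,0,0,0,0,0,0]
}}

```text
clock: 10.52
tcp_pos: [0.527, -0.1791, 0.0266]
eef_rot: [180.0, 0.0, 152.9]
force: [-1.0, 1.1, 6.1]
width: 0.0183
```

```bash
python3 look.py n
```

```text
10.525 [ 0.527  -0.1791  0.0266] [179.991    0.0382 152.9449] 0.01828820004581349 [-1.0026  1.0672  6.1402]
pin axis [ 0.5256 -0.1779  0.0266]
hole expected if under pin: [317.9159 282.7002]
```

View pics/n_wrist.png

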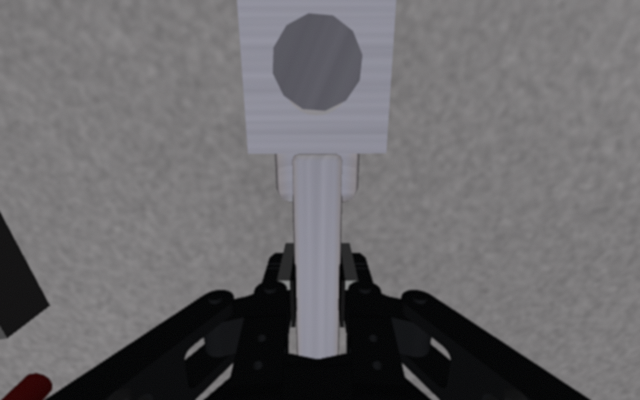

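The bar is gripped at (318, 290), 18.3 mm wide. I'll lift gently and check that it stays level.

>>> {"api": "play_rows", "payload": {
  "plan": [0,0,0,0,0,-0.15,0,0,0,0,0,0,-0.3,0,0,0,0,0,0,-0.3,0,0,0,0,0,0,-0.3,0,0,0,0,0,0,-0.2,0,0,0,0,0,0,0,0,0,0,0,0,0,0,0,0,0,0,0,0,0,0]
}}

```text
clock: 11.58
tcp_pos: [0.5263, -0.1789, 0.0755]
eef_rot: [-180.0, -0.1, 152.9]
force: [-0.5, 0.1, -6.8]
width: 0.0181
```

```bash
python3 - <<'E'
from h import *
o=ctrl.observe(); i=ctrl.camera_info("wrist"); im=ctrl.read_camera("wrist"); s=ctrl.read_camera("side"); c=ctrl.read_camera("scene")
print(o["clock"],o["tcp_pos"],o["eef_rot"],o["width"],o["force"],o["ft_torque"])
b=cv2.resize(s[200:330,260:460,::-1],None,fx=4,fy=4,interpolation=cv2.INTER_CUBIC)
cv2.imwrite("pics/q_side.png",b); cv2.imwrite("pics/q_wrist.png",im[:,:,::-1])
b=cv2.resize(c[90:200,200:360,::-1],None,fx=5,fy=5,interpolation=cv2.INTER_CUBIC);cv2.imwrite("pics/q_scene.png",b)
R=Ro.from_euler("xyz",o["eef_rot"],degrees=True);t=o["tcp_pos"]
# level prediction: lever underside at z = tcp-.0266 
for n,l in (("pintop",[.0825,0,-.0866+.0266]),("socket",[.0825,0,.0266-.036]),("endtop",[.0825-.28,0,.0266-.036])):
    X=t+R.apply(l); print(n,X,proj(i,X),proj(ctrl.camera_info("side"),X),proj(ctrl.camera_info("scene"),X))
E
```

```text
11.575 [ 0.5263 -0.1789  0.0755] [-179.9925   -0.0539  152.9341] 0.018091108339889982 [-0.4506  0.0902 -6.7501] [-0.0165  0.0186 -0.0019]
pintop [ 0.4529 -0.1414  0.1355] [316.9251  71.0793] [319.5366 249.6525] [322.5692 134.7567]
socket [ 0.4529 -0.1414  0.0849] [317.0571  83.948 ] [319.8504 263.4499] [322.469  148.6572]
endtop [ 0.7022 -0.2688  0.0847] [316.7766 558.7832] [424.0828 235.0827] [232.1544 156.8702]
```

View pics/q_side.png

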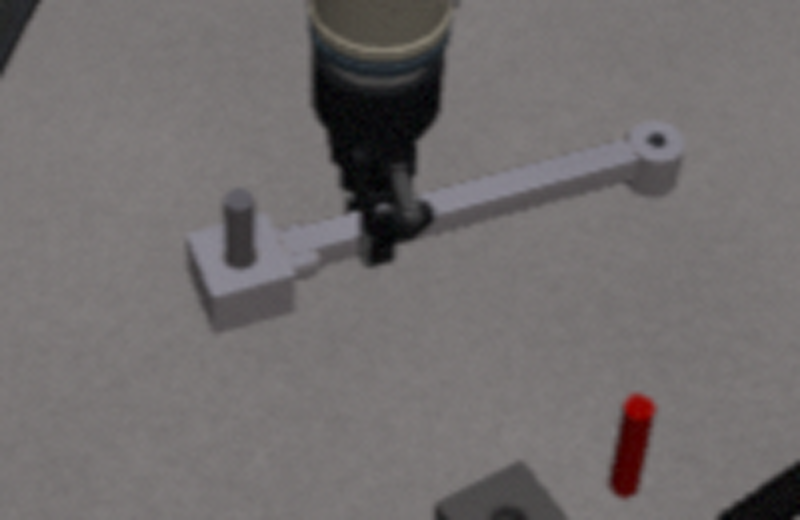

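View pics/q_scene.png

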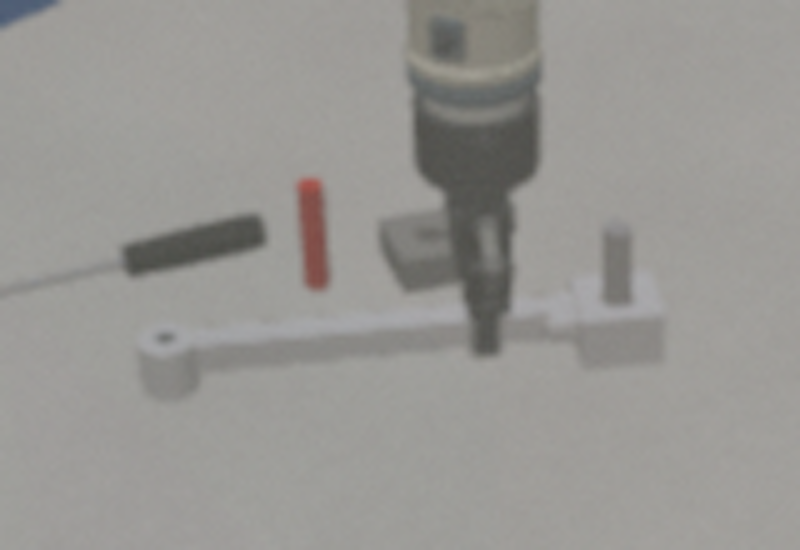

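View pics/q_wrist.png

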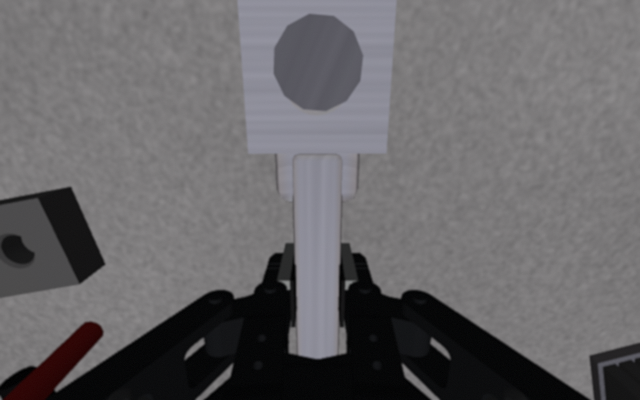

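The lift is level: in the side view the end is at (424, 235.2) against (424.1, 235.1) predicted, and the pin is still home. Next I'll refine the fixture pose and plan the transfer.

```bash
python3 - <<'E'
from h import *
for cam in ("side","scene"):
  for n in ("fixture_seat","fixture_rest","fixture"):
    print(cam,n,[(np.round(x["position"],4),round(x["p"],2)) for x in ctrl.landmark_of(cam,n)[:2]])
im=cv2.imread("pics/a_side.png")
a=cv2.resize(im[125:235,220:310],None,fx=5,fy=5,interpolation=cv2.INTER_CUBIC);cv2.imwrite("pics/r_side.png",cv2.convertScaleAbs(a,alpha=1.5))
im=cv2.imread("pics/c_scene.png")
a=cv2.resize(im[195:325,310:420],None,fx=4.5,fy=4.5,interpolation=cv2.INTER_CUBIC);cv2.imwrite("pics/r_scene.png",cv2.convertScaleAbs(a,alpha=1.3))
E
```

```text
side fixture_seat [(array([0.4928, 0.1925, 0.0707]), 0.92)]
side fixture_rest [(array([0.7351, 0.3219, 0.0727]), 0.76), (array([ 0.6992, -0.2702,  0.0529]), 0.2)]
side fixture [(array([0.4847, 0.1906, 0.0002]), 0.62), (array([ 0.449 , -0.3548, -0.0024]), 0.49)]
scene fixture_seat []
scene fixture_rest []
scene fixture []
```

View pics/r_side.png

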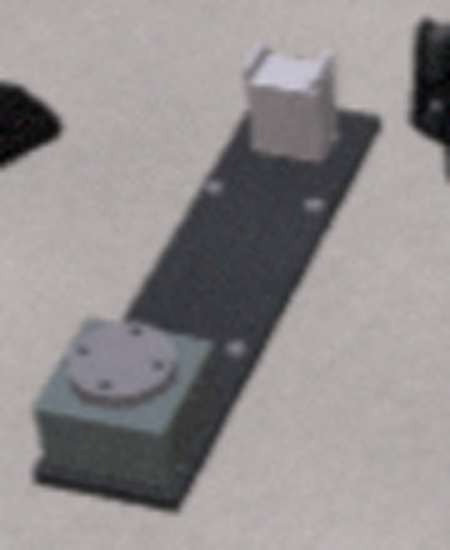

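View pics/r_scene.png

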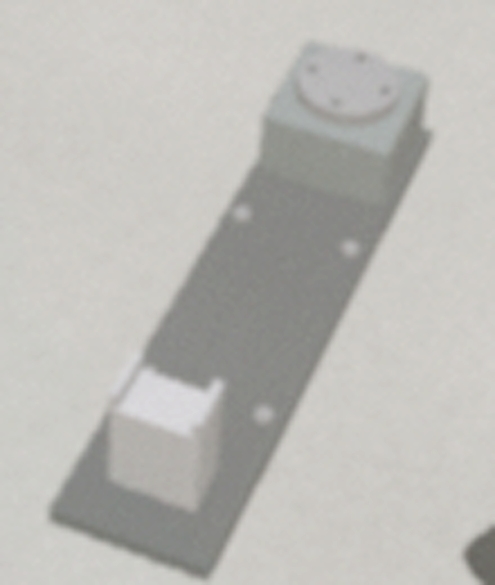

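```bash
python3 - <<'E'
from h import *
s=ctrl.camera_info("side");c=ctrl.camera_info("scene")
a,_=tri([(s,244.2,197),(c,387.6,212.8)]); b,_=tri([(s,278.2,139.4),(c,347.7,283.7)]); print(a,b,_,np.linalg.norm((b-a)[:2]),np.degrees(np.arctan2(*(b-a)[1::-1])))
# plate corners in scene, long edge right side in scene & side at z=.012
q=lambda u,v:onz(c,u/4.5+310,v/4.5+195,.006)
r=lambda u,v:onz(s,u/5+220,v/5+125,.006)
A,B=q(210,574),q(432,136); d=A-B; print(A,B,np.degrees(np.arctan2(d[1],d[0])),np.linalg.norm(d))
A,B=r(380,124),r(180,505); d=A-B; print(A,B,np.degrees(np.arctan2(d[1],d[0])),np.linalg.norm(d))
yaw=np.radians(26.8)
st=np.array([.4915,.1945]); T=st+.0842*np.array([np.cos(yaw),np.sin(yaw)]); print("T",T)
plan([.5263,-.1789,.150],152.93,0,4)
print()
plan([*T,.150],180+26.8,0,16,start=[.5263,-.1789,.150],syaw=152.93)
E
```

```text
[0.4874 0.1932 0.0685] [0.7344 0.3238 0.07  ] [np.float64(1.140611436969103), np.float64(1.5961800332818588)] 0.27933727594576613 27.863077005492137
[0.7509 0.3859 0.006 ] [0.4264 0.2135 0.006 ] 27.97836555315032 0.36744738847621733
[0.794  0.3027 0.006 ] [0.4723 0.1313 0.006 ] 28.043521198743246 0.36454418453832194
T [0.5667 0.2325]
0,0,0,0.003,0,-0.463,0,
0,0,0,0.003,0,-0.463,0,
0,0,0,0.003,0,-0.463,0,
0,0,0,0.003,0,-0.463,0,

0,0,-0.561,0.236,0.601,0,0,
0,0,-0.561,0.201,0.614,0,0,
0,0,-0.561,0.164,0.625,0,0,
0,0,-0.561,0.127,0.633,0,0,
0,0,-0.561,0.09,0.64,0,0,
0,0,-0.561,0.052,0.644,0,0,
0,0,-0.561,0.014,0.646,0,0,
0,0,-0.561,-0.024,0.645,0,0,
0,0,-0.561,-0.062,0.643,0,0,
0,0,-0.561,-0.099,0.638,0,0,
0,0,-0.561,-0.137,0.631,0,0,
0,0,-0.561,-0.173,0.622,0,0,
0,0,-0.561,-0.21,0.611,0,0,
0,0,-0.561,-0.245,0.598,0,0,
0,0,-0.561,-0.28,0.582,0,0,
0,0,-0.561,-0.313,0.565,0,0,
```

```bash
python3 - <<'E'
from h import *
plan([.5633,.2335,.150],180+28,0,17,start=[.5263,-.1789,.150],syaw=152.93)
E
```

```text
0,0,-0.54,0.228,0.565,0,0,
0,0,-0.54,0.195,0.577,0,0,
0,0,-0.54,0.162,0.587,0,0,
0,0,-0.54,0.129,0.595,0,0,
0,0,-0.54,0.095,0.601,0,0,
0,0,-0.54,0.061,0.606,0,0,
0,0,-0.54,0.027,0.608,0,0,
0,0,-0.54,-0.008,0.609,0,0,
0,0,-0.54,-0.042,0.607,0,0,
0,0,-0.54,-0.076,0.604,0,0,
0,0,-0.54,-0.11,0.599,0,0,
0,0,-0.54,-0.144,0.592,0,0,
0,0,-0.54,-0.177,0.583,0,0,
0,0,-0.54,-0.21,0.572,0,0,
0,0,-0.54,-0.242,0.559,0,0,
0,0,-0.54,-0.273,0.544,0,0,
0,0,-0.54,-0.303,0.528,0,0,
```

>>> {"api": "play_rows", "payload": {
  "plan": [0,0,0,0,0,-0.3,0,0,0,0,0,0,-0.5,0,0,0,0,0,0,-0.5,0,0,0,0,0,0,-0.4,0,0,0,0,0,0,-0.2,0,0,0,0,0,0,0,0]
}}

```text
clock: 12.78
tcp_pos: [0.5269, -0.1791, 0.1525]
eef_rot: [180.0, 0.1, 152.9]
force: [-0.7, 0.9, -7.8]
width: 0.0186
```

>>> {"api": "play_rows", "payload": {
  "plan": [0,0,-0.27,0.114,0.283,0,0,0,0,-0.27,0.114,0.283,0,0,0,0,-0.54,0.195,0.577,0,0,0,0,-0.54,0.162,0.587,0,0,0,0,-0.54,0.129,0.595,0,0,0,0,-0.54,0.095,0.601,0,0,0,0,-0.54,0.061,0.606,0,0,0,0,-0.54,0.027,0.608,0,0,0,0,-0.54,-0.008,0.609,0,0]
}}

```text
clock: 13.9
tcp_pos: [0.5432, 0.0168, 0.1514]
eef_rot: [180.0, -0.1, 179.1]
force: [-0.6, 0.1, -6.6]
width: 0.0184
```

>>> {"api": "play_rows", "payload": {
  "plan": [0,0,-0.54,-0.042,0.607,0,0,0,0,-0.54,-0.076,0.604,0,0,0,0,-0.54,-0.11,0.599,0,0,0,0,-0.54,-0.144,0.592,0,0,0,0,-0.54,-0.177,0.583,0,0,0,0,-0.54,-0.21,0.572,0,0,0,0,-0.54,-0.242,0.559,0,0,0,0,-0.27,-0.137,0.272,0,0,0,0,-0.27,-0.137,0.272,0,0,0,0,0,0,0,0,0]
}}

```text
clock: 15.15
tcp_pos: [0.5606, 0.2097, 0.1517]
eef_rot: [180.0, -0.0, -155.2]
force: [-0.3, -0.7, -7.2]
width: 0.0182
```

```bash
python3 - <<'E'
from h import *
o=ctrl.observe(); print(o["clock"],o["tcp_pos"],o["eef_rot"],o["width"],o["force"])
plan([.5633,.2335,.148],208,0,3)
E
```

```text
15.15 [0.5606 0.2097 0.1517] [ 179.9997   -0.0155 -155.1694] 0.01824721068183184 [-0.2527 -0.6621 -7.1807]
0,-0.001,-0.176,-0.104,0.17,0.031,0,
0,-0.001,-0.176,-0.107,0.168,0.031,0,
0,-0.001,-0.176,-0.11,0.166,0.031,0,
```

>>> {"api": "play_rows", "payload": {
  "plan": [0,0,-0.176,-0.105,0.17,0.03,0,0,0,-0.176,-0.107,0.168,0.03,0,0,0,-0.176,-0.11,0.166,0.03,0,0,0,0,0,0,0,0,0,0,0,0,0,0,0]
}}

```text
clock: 15.78
tcp_pos: [0.5634, 0.2329, 0.1482]
eef_rot: [-180.0, -0.0, -152.1]
force: [-0.3, 0.1, -7.9]
width: 0.0183
```

```bash
python3 - <<'E'
from h import *
o=ctrl.observe(); s=ctrl.read_camera("side"); c=ctrl.read_camera("scene"); w=ctrl.read_camera("wrist")
print(o["clock"],o["tcp_pos"],o["eef_rot"],o["width"],o["force"],o["joint_positions"])
a=cv2.resize(s[80:240,190:350,::-1],None,fx=3.7,fy=3.7,interpolation=cv2.INTER_CUBIC);cv2.imwrite("pics/s_side.png",cv2.convertScaleAbs(a,alpha=1.4))
a=cv2.resize(c[160:330,300:440,::-1],None,fx=3.5,fy=3.5,interpolation=cv2.INTER_CUBIC);cv2.imwrite("pics/s_scene.png",a)
cv2.imwrite("pics/s_wrist.png",w[:,:,::-1])
for cam in ("side","scene"):
  for n in ("lever_socket","lever_end","fixture_rest"):
    print(cam,n,[(np.round(x["position"],4),round(x["p"],2)) for x in ctrl.landmark_of(cam,n)[:3]])
R=Ro.from_euler("xyz",o["eef_rot"],degrees=True);t=o["tcp_pos"]
for n,l in (("pintop",[.0842,0,-.0866+.0266]),("socket",[.0842,0,.0266-.036]),("endtop",[.0842-.28,0,.0266-.036])):
    X=t+R.apply(l); print(n,X,proj(ctrl.camera_info("side"),X),proj(ctrl.camera_info("scene"),X),proj(ctrl.camera_info("wrist"),X))
E
```

```text
15.775 [0.5634 0.2329 0.1482] [-179.9963   -0.0215 -152.0532] 0.01831513505527709 [-0.2614  0.0822 -7.8894] [ 21.3435  30.1994  99.0604  -0.0079  50.761  -96.5983]
side lever_socket [(array([0.4898, 0.1941, 0.1551]), 0.65)]
side lever_end [(array([0.7299, 0.3251, 0.1265]), 0.88)]
side fixture_rest [(array([0.7345, 0.3204, 0.0708]), 0.62)]
scene lever_socket []
scene lever_end []
scene fixture_rest []
pintop [0.4891 0.1935 0.2082] [237.4867 157.7142] [391.3006 170.776 ] [320.8803  63.1478]
socket [0.489  0.1934 0.1576] [239.9087 172.4621] [389.4818 186.7604] [319.2105  79.5475]
endtop [0.7364 0.3247 0.1575] [275.227  116.0115] [347.1147 257.226 ] [318.0808 557.0594]
```

View pics/s_side.png

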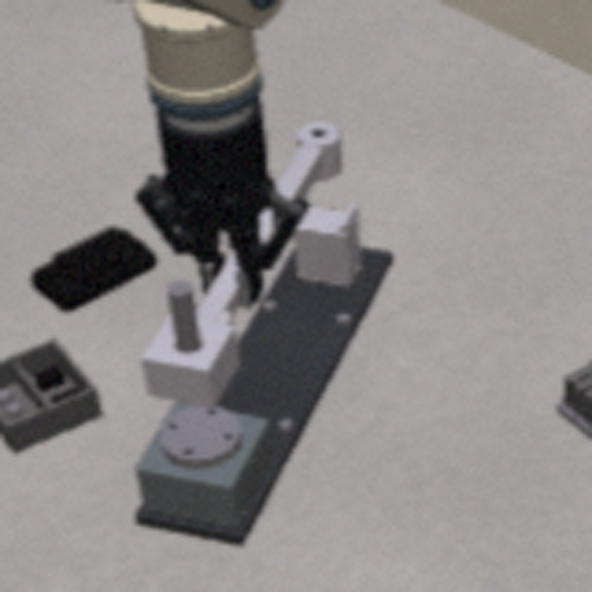

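View pics/s_scene.png

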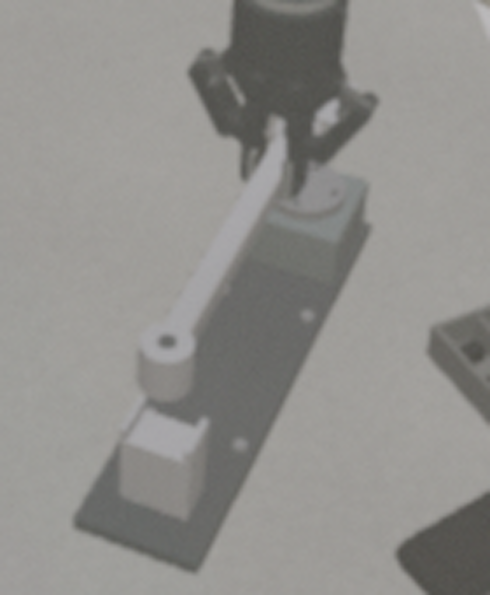

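View pics/s_wrist.png

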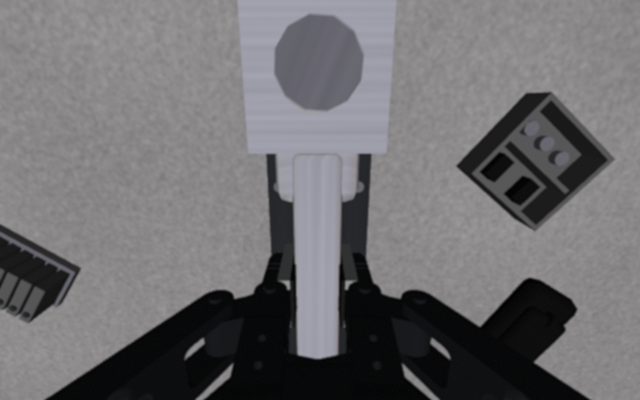

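The checks agree within about 3 mm. In the side view the end is at (276, 116) and the pin top at (239, 158), both close to prediction. The scene view has the end at (348, 257), over the post. In the wrist view the base plate is centred under the bar. The underside is about 52 mm above the seat. I'll let it settle, then hand in.

>>> {"api": "play_rows", "payload": {
  "plan": [0,0,0,0,0,0,0,0,0,0,0,0,0,0,0,0,0,0,0,0,0,0,0,0,0,0,0,0]
}}

```text
clock: 16.73
tcp_pos: [0.5635, 0.233, 0.1483]
eef_rot: [180.0, -0.0, -152.1]
force: [-0.3, -0.5, -7.0]
width: 0.0184
```

```bash
python3 - <<'E'
from h import *
o=ctrl.observe(); print(o["clock"],o["tcp_pos"],o["eef_rot"],o["width"],o["force"],o["qvel"])
print(ctrl.job_done()); print(ctrl.observe()["force"])
E
```

```text
16.725 [0.5635 0.233  0.1483] [ 179.9995   -0.0027 -152.0566] 0.01843387089966514 [-0.3261 -0.4986 -7.015 ] [ 0.0429 -0.1275 -0.0487  0.0156  0.0854 -0.0169]
the job is handed in; nothing more can be done
None
the job is handed in; nothing more can be done
```

The job is handed in: the pin is home in the lever's socket, and the arm is holding the lever level over the fixture. No verdict is reported, so everything below rests on my own checks. It took 16.7 s of robot time.

- **Pin:** it bottomed in the socket at TCP height 64.6 mm, against 64.7 mm predicted for fully home. After release, the side view put its top within a pixel of the fully seated position.
- **Grip:** I gripped the bar about 84 mm from the hub axis with 90 N. Finger opening held steady at about 18.4 mm, and the wrist carried about 7 N, which fits the lever plus pin.
- **Final pose:** the underside is about 52 mm above the seat. The hub and small end agree with my seat and post measurements to about 3 mm, and the tool is level within 0.1°. The side and scene views match this to about 1.5 pixels, and no contact with the fixture showed.
- **Bystanders:** the arm kept clear of them and I felt no contacts, but I did not re-measure their positions at the end.

Two things disagreed along the way:
- **Scene camera:** the trained networks found nothing in it, so I read those pixels by eye.
- **Fixture angle:** the first estimate was 26.6°. Two-view points and the plate edges gave 28°, which I used. In the wrist view the base plate was centred under the bar.

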